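# Work the boiler's service key switch

### The job

Fold both flaps of the small carton well back past upright, take out the key with the flat blade and the rectangular head (leave the round-headed key in its place), and push it fully home in the key switch on top of the grey control box, wiggling it past the stiff pins. Only when it is fully in, turn it clockwise a quarter turn to the stop and hold it there against the spring: the program finishes with the gripper still holding the key turned. Do not disturb the other things on the counter.

Things in the scene. Friction and masses are not known exactly. Their poses are not given: they have to be found in the camera images.
- carton_rim (a point): small brown carton, fixed, outside 128 mm (x) x 124 mm (y) x 94 mm tall, walls 4 mm. This point: centre of its open top at rim height; x points to the far flap, z up. Inside, 50 mm below the rim, is the top of a grey insert with two holes 29 mm from the middle to either side along y; in each stands an upright key (which is where varies).
- flap_near (a joint): flap on the carton's -x wall, rad: 0 shut, 1.57 upright, more is folded outward; starts at 0.85 to 1.15, stays where it is left (stiff hinge), stops at 3.6. 45 mm long from hinge to free edge, 120 mm wide, 3 mm thick, of smooth card. Between the half-open flaps' edges there is a gap of 55 mm or more.
- flap_far (a joint): the same flap on the carton's +x wall
- flap_near_hinge (a point): middle of the near flap's hinge line, at rim height, 62 mm from the carton's middle along -x
- flap_far_hinge (a point): middle of the far flap's hinge line, at rim height, 62 mm from the carton's middle along +x
- key_head (a point): the flat key: centre of its black rectangular head, 9 mm thick (x), 30 mm wide (y), 34 mm tall. The key stands upright, blade down, in the insert, its x along the carton's x. The head's top is 6 mm below the carton's rim, its lower edge 17 mm below this point; the underside of the flange is 27 mm below this point.
- key_flange (a point): the flat key's point on its axis at the underside of the flange, 27 mm below the centre of the head; z up the key
- round_key_head (a point): the round-headed key, to be left where it is: centre of its black disc head, 34 mm across and 9 mm thick; its flange is like the flat key's, its shank is a thin round pin
- switch_face (a point): key switch, a 26 mm steel plug in a black collar: point on its axis at the face; z up, y along the slot (turns with the plug). Slot 5.4 mm (x) x 13.4 mm (y), 36 mm deep, mouth bevelled 2.5 mm. Sprung sticky pins in the slot's ends 10 and 17 mm down resist with about 12 N a pair. The key is home when its flange rests on the face. The blade has about 0.12 rad of play.
- key_switch (a joint): rotation of the plug, rad: 0 at rest, grows clockwise seen from above, stop at 1.57; a spring (0.04 Nm at rest, about 0.23 Nm at the stop) turns it back when let go. It must stay near 0 until the key is home.
- shot_glass: bystander: clear shot glass, 50 mm wide and 60 mm tall; origin under its centre
- tamper: bystander: steel coffee tamper, 54 mm wide, 88 mm tall; origin under its centre
- saucer: bystander: white saucer, 120 mm wide; origin under its centre
- teaspoon: bystander: steel teaspoon, 130 mm long, lying flat
- mug: bystander: white mug, 80 mm wide, 90 mm tall; origin under its centre
- portafilter: bystander: steel filter holder with a black handle, lying, 68 mm wide, 28 mm tall; origin under the centre of its round head
- flat_key: the flat key, 30 to 65 g; origin at the underside of its steel flange (16 mm x, 22 mm y, 4 mm thick), z up. Below the flange the blade, 4 mm (x) x 12 mm (y), goes 26 mm down, the last 6 mm narrowing to a point in the wide direction. It fits the switch either way round.
- control_box: grey control box fixed to the counter, 130 x 130 x 62 mm, with the key switch in the middle of its top, 65 mm above the counter; origin under its centre; it has a lamp lens at each corner of its +x side

How it is judged:
By the outcome, as a careful person would: the job done as asked, in the order asked, and still so for the second after the job is handed in, while the arm keeps its last pose, push and grip.
It also fails if it takes over 48 s, if anything falls off the work surface, if the arm or the gripper's body presses on something with over 40 N, if the wrist force passes 120 N, or if a joint passes its speed limit or range.

### The arm

A 6-joint arm with a two-finger parallel gripper is mounted at the origin on the work surface. World frame = base frame: x ahead of the robot, y to its left, z up, the work surface at z = 0. Lengths are in m, angles in rad, forces in N, time in s.
With the tool pointing down it reaches from about 0.3 to 0.875 m from the base axis. Payload 6.4 kg.
Tool frame: the origin (TCP) lies midway between the tips of the shut fingers; the grasp point (between the pads) lies env.grip_point_offset behind it (env.grip_point_offset is the distance from the TCP to the grasp point, in m); z points along the fingers, y is the direction in which the jaws open and shut (so a half turn about z gives the same grasp; the last joint's range is limited). The gripper opens to 85 mm and grips with 20 to 120 N. Pads are 22 mm wide; open, the fingers measure 114 mm over their backs; the gripper's body (76 mm by 85 mm) begins 54 mm behind the grasp point. The pads swing forward as they close: fully open they stand 13 mm farther back than shut.
Start: joints at [-1.412, 0.181, 1.607, -0, 1.354, -0.206], TCP at [0.205, -0.537, 0.231] pointing down, gripper open.
Joint ranges: [-2.99, 2.99], [-0.89, 2.07], [0.3, 2.58], [-1.14, 4.28], [0, 2.63], [-3.12, 3.12]. Speed limits (rad/s): [2.57, 2.57, 3.01, 3.14, 3.14, 3.14].

### API

Orientations are given as a 3x3 rotation matrix whose columns are the frame's x, y, z axes.
In Python, from workcell import env, vision gives the robot as it stands.
- The arm moves only by the tool play_rows, never from a script. Its argument "steps" is a list that holds one entry, the list of rows, each a list of 7 numbers: the shift along the tool's x, y, z in m, then the turn, a rotation vector about the tool's x, y, z in rad, then the opening in per cent of the stroke, from 0 (shut) to 100 (fully open). A call has 1 to 20 rows; each row shifts and turns the commanded pose from where the row before left it, along the tool's axes as they then stand; what a row does not reach is not made up. A row lasts 1/12 s, in which the tool goes at most 41.7 mm and 7.16 degrees, less where a joint would pass 70% of its speed; a pose out of reach is approached as far as the arm can. A call is refused whole if a number of a shift passes 0.0417 or a number of a turn 0.125, either way. A call with a gripper value outside its range is refused whole. The fingers move at their own pace and stop on an object; "grip_force" is the grip in N (left out, the last holds). Time passes only in rows, so rows that do not move let the fingers close. It gives the time, the measured TCP pose, the force and the opening at its end, in the units of the state.
- env.get_obs(): the state, without advancing time (a new reading comes with each control period).
- vision.camera(name): name is "scene" or "top" or "wrist"; returns (picture, depth): 400x640x3 uint8, blue, green, red; 400x640 float32, m along the optical axis (not along the pixel's ray), 0 where there is no reading.
- vision.calibration(name): a dict with "fx", "fy", "cx", "cy" (pixels), "R" (3x3) and "t" (3): a world point X has camera coordinates R X + t. Camera axes: x right, y down, z forward; pixel columns grow to the right and rows downward; lengths in m; the calibration is good to about 2 mm. A picture is of the moment at which its call begins: read the wrist's pose just before it. calibration takes no time and is no camera call; for the wrist camera it gives the pose at the moment of the call.
- env.hand_in(): hands the job in, once; it reports no verdict.
The state is a dict: "clock": time; "joint_positions": joint angles; "dq": joint speeds; "effort": joint torques, N m; "eef_pos": TCP position; "ee_rot": TCP orientation; "contact_force": force on the tool from outside, world axes, zero at the start; "ft_torque": the same for the moment, N m; "width": opening from 0.0 (shut) to 1.0 (fully open).
Only numpy, scipy, OpenCV 4.12 (cv2) and the standard library are available. Lean on these libraries where they do the work, as an engineer would, in place of code of your own. Each camera call takes 0.05 s, during which the arm holds its last target.

## Working session

There is one attempt and no reset: what is moved stays moved. The work goes in short steps, Python scripts to look and compute and a tool call to move; the robot and the scene stay as the last step left them, time stands still between calls to the robot, and variables do not carry over. Pictures are saved under pics/ and viewed, and the job is handed in when it is done.

Besides the shell and the picture viewer there is one more tool, called in YAML: its name, and indented under it one key for each argument. play_rows: Moves the arm, as the interface text tells. Its arguments: {"type":"object","properties":{"steps":{"type":"array","items":{"type":"array","items":{"type":"array","items":{"type":"number"}}}},"grip_force":{"type":"number"}},"required":["steps"]}

```bash
ls; mkdir -p pics
python3 - <<'E'
from workcell import env, vision
import cv2,numpy as np
o=env.get_obs();print({k:np.round(v,3) for k,v in o.items()},env.grip_point_offset)
for n in ["scene","top","wrist"]:
    p,d=vision.camera(n);cv2.imwrite(f"pics/{n}0.png",p);np.save(f"pics/{n}0.npy",d)
    c=vision.calibration(n);print(n,{k:np.round(v,4).tolist() for k,v in c.items()})
E
```

```text
pics
{'clock': np.float64(0.0), 'joint_positions': array([-1.412,  0.182,  1.608,  0.   ,  1.354, -0.206]), 'dq': array([ 0.001, -0.001,  0.   ,  0.001, -0.001,  0.   ]), 'effort': array([-1.0000e-03, -4.4487e+01, -3.5134e+01, -0.0000e+00,  9.0000e-03,
        0.0000e+00]), 'eef_pos': array([ 0.205, -0.537,  0.23 ]), 'ee_rot': array([[ 0.934,  0.357, -0.   ],
       [ 0.357, -0.934,  0.002],
       [ 0.   , -0.002, -1.   ]]), 'contact_force': array([-0.235, -0.273,  0.53 ]), 'ft_torque': array([-0.003,  0.004, -0.019]), 'width': np.float64(1.002)} 0.0187
scene {'fx': 483.7779, 'fy': 483.7779, 'cx': 322.8179, 'cy': 198.6825, 'R': [[0.608, 0.7939, -0.0013], [0.6355, -0.4877, -0.5985], [-0.4758, 0.3631, -0.8011]], 't': [-0.2764, -0.3678, 1.602]}
top {'fx': 469.5805, 'fy': 469.5805, 'cx': 315.3516, 'cy': 194.8513, 'R': [[0.0124, -0.9999, 0.0002], [-0.9782, -0.0122, -0.2072], [0.2072, 0.0024, -0.9783]], 't': [-0.0833, 0.5642, 0.9788]}
wrist {'fx': 340.1854, 'fy': 340.1854, 'cx': 323.2087, 'cy': 202.9922, 'R': [[0.3565, -0.9343, -0.0019], [-0.89, -0.3402, 0.3035], [-0.2842, -0.1065, -0.9528]], 't': [-0.5744, -0.0406, 0.3806]}
```

View pics/scene0.png

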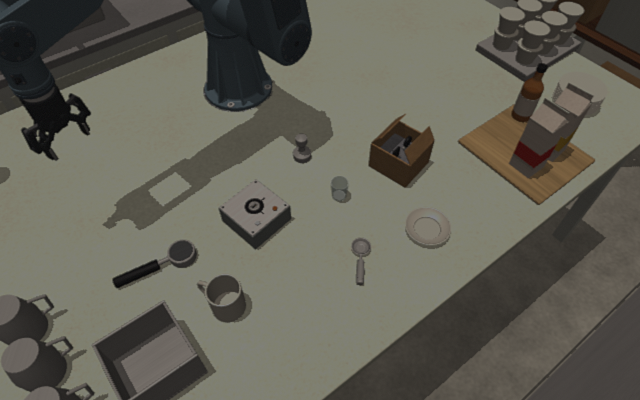

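View pics/top0.png

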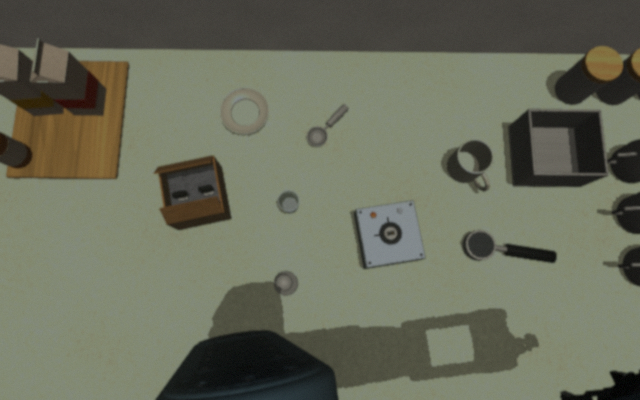

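View pics/wrist0.png

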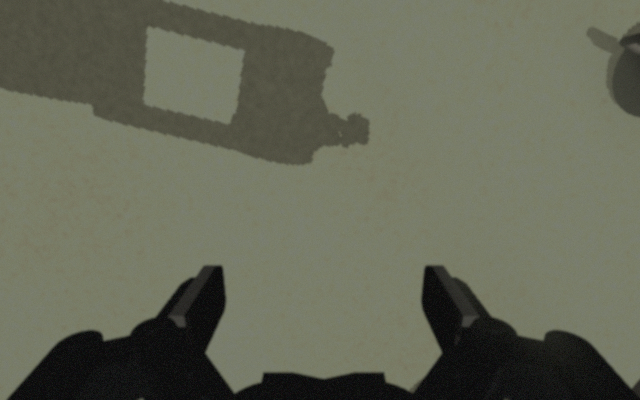

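The scene picture shows the carton at (402,152), the control box at (255,212). In the top view the carton is at (192,190) with two dark heads at (181,196) and (207,190), and the switch is at (390,233). Now zoom in and measure.

```bash
cat > h.py <<'E'
from workcell import env, vision
import cv2,numpy as np
def cloud(n,d,c):
    v,u=np.mgrid[0:400,0:640]
    P=np.stack([(u-c['cx'])/c['fx']*d,(v-c['cy'])/c['fy']*d,d],-1)
    return (P-np.array(c['t']))@np.array(c['R'])
def ray(c,u,v,z):
    R=np.array(c['R']);o=-R.T@np.array(c['t']);r=R.T@np.array([(u-c['cx'])/c['fx'],(v-c['cy'])/c['fy'],1])
    return o+r*(z-o[2])/r[2]
E
python3 - <<'E'
from h import *
p=cv2.imread('pics/top0.png');s=cv2.imread('pics/scene0.png')
a=cv2.resize(p[145:240,145:240],(570,570),interpolation=cv2.INTER_CUBIC);cv2.imwrite('pics/c1.png',a)
b=cv2.resize(p[190:280,345:435],(540,540),interpolation=cv2.INTER_CUBIC);cv2.imwrite('pics/c2.png',b)
b=cv2.resize(s[110:190,360:440],(560,560),interpolation=cv2.INTER_CUBIC);cv2.imwrite('pics/c3.png',b)
c=vision.calibration('top');d=np.load('pics/top0.npy');X=cloud('top',d,c)
for u,v in [(192,190),(181,196),(207,190),(190,172),(195,212),(390,233),(410,215),(374,214),(285,283),(289,203)]: print(u,v,X[v,u].round(3))
# control box top
for nm,z0,z1,x0,x1,y0,y1 in [('box',.058,.064,.3,.6,-.3,0),]:
    m=(X[...,2]>z0-.004)&(X[...,2]<z1+.004)&(X[...,0]>.35)&(X[...,0]<.62)&(X[...,1]<-.05)&(X[...,1]>-.35)
    m=m.astype(np.uint8);m[:,:340]=0;m[:,440:]=0
    q=X[m>0][:,:2].astype(np.float32);print(nm,len(q),cv2.minAreaRect(q),q.mean(0))
m=(X[...,2]>.08)&(X[...,2]<.20);m[:, :140]=0;m[:,245:]=0;m[:140]=0;m[250:]=0
q=X[m];print(len(q),cv2.minAreaRect(q[:,:2].astype(np.float32)),q[:,2].max())
np.set_printoptions(linewidth=250)
print((X[150:236:3,150:234:4,2]*1000).astype(int))
E
```

```text
192 190 [0.577 0.202 0.041]
181 196 [0.558 0.219 0.065]
207 190 [0.571 0.161 0.07 ]
190 172 [0.619 0.209 0.04 ]
195 212 [0.515 0.175 0.106]
390 233 [ 0.486 -0.244  0.034]
410 215 [ 0.523 -0.284  0.058]
374 214 [ 0.523 -0.205  0.066]
285 283 [ 0.372 -0.016  0.082]
289 203 [ 0.557 -0.015  0.003]
box 3535 ((0.4835388660430908, -0.23994594812393188), (0.13031935691833496, 0.13086621463298798), 9.830485343933105) [ 0.4820579  -0.23924838]
1852 ((0.5680117607116699, 0.19241847097873688), (0.1296418458223343, 0.12501837313175201), 13.024009704589844) 0.13582986092552912
[[  -3    1    1   -3    1    0   -1    0   -2   -2   -3   -2   -2    2   -2    0   -1    1   -3   -2    2]
 [   0   -1    1   -1    0    0   -3   -4   -3   -2   -2    2    0   -1   -2   -3    0   -2    0    0    0]
 [  -4    0   -1    0    0    0   -1    4    1   -1   -4    1    0   -3   95  103   89   -1   -1    0    0]
 [   0   -2    2   -1   -2   -2    0   -2   -3   -4    0  100  104  110  116  127   95    0   -1   -1   -2]
 [  -1    1    0   -1    0   -3   -2   97  105  110  116  124  125  132  131   61   92   47    2  
[... 1902 characters left out ...]
   99   98   88   83   77   65   61   49   34   15]
 [  -5    2   -2   -3  104  103  100   99   95   96   87   75   70   61   53   44   35   21   15    3    0]
 [  -1   -4    1    1   97   96   96   81   74   65   57   49   41   29   22    8    1    3   -4    0    0]
 [   0   -2   -2    0   -1   70   59   50   43   34   24   12    3    1   -2    0   -4    1    0    0    2]
 [   0    0    0   -1    0   -1   -2   20    8    0    0    3    0   -4   -6   -2    0   -1    0   -1   -1]
 [   0   -5    2    0    0   -2   -3   -1    1   -3    0   -3    0   -3   -2   -2    0   -3   -1   -1   -2]
 [   2    0   -1   -5   -3   -1    0   -2   -3    0    0   -1    0   -3   -1    0   -2    0   -1    0    0]]
```

View pics/c1.png

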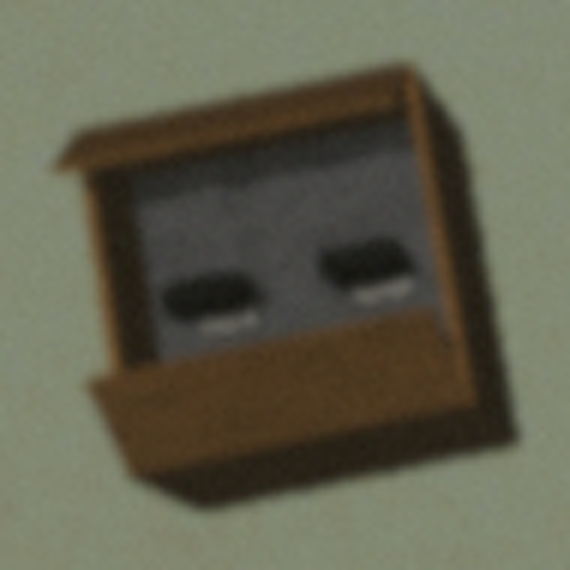

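View pics/c2.png

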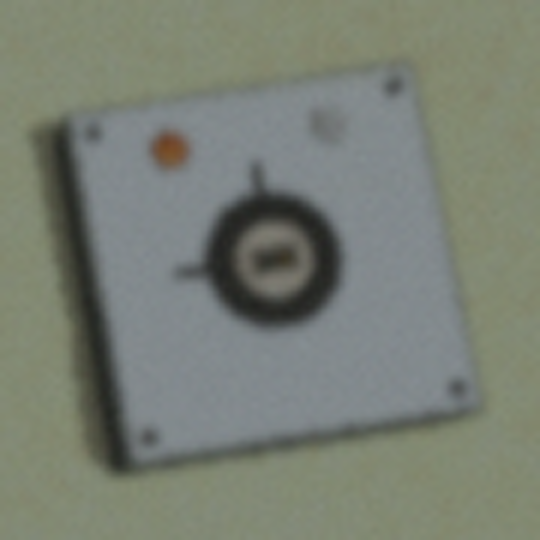

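View pics/c3.png

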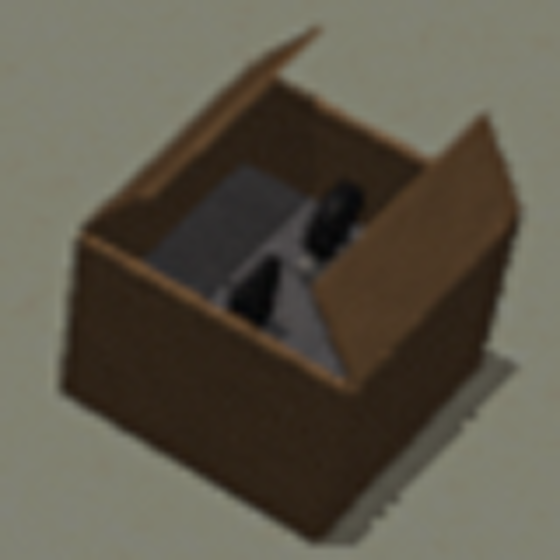

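The top crop shows the carton yawed about +13° with two dark heads. It doesn't show which one is rectangular, so I'll look with the wrist camera. I'll rotate to the carton's yaw and move over it.

play_rows:
  steps:
    - [[0,0,0,0,0,-0.1194,100],[0,0,0,0,0,-0.1194,100],[0,0,0,0,0,-0.1194,100],[0,0,0,0,0,-0.1194,100],[0,0,0,0,0,-0.1194,100],[0,0,0,0,0,-0.1194,100],[0,0,0,0,0,-0.1194,100],[0,0,0,0,0,-0.1194,100],[0,0,0,0,0,-0.1194,100],[0,0,0,0,0,-0.1194,100],[0,0,0,0,0,-0.1194,100],[0,0,0,0,0,-0.1194,100]]

```text
clock: 1.15
eef_pos: [0.2051, -0.5369, 0.2309]
ee_rot: [[-0.231, 0.973, -0.0], [0.973, 0.231, 0.001], [0.001, 0.0, -1.0]]
contact_force: [0.2, -0.5, 0.0]
width: 1.004
```

play_rows:
  steps:
    - [[0.026,0.0215,0,0,0,0,100],[0.026,0.0215,0,0,0,0,100],[0.026,0.0215,0,0,0,0,100],[0.026,0.0215,0,0,0,0,100],[0.026,0.0215,0,0,0,0,100],[0.026,0.0215,0,0,0,0,100],[0.026,0.0215,0,0,0,0,100],[0.026,0.0215,0,0,0,0,100],[0.026,0.0215,0,0,0,0,100],[0.026,0.0215,0,0,0,0,100],[0.026,0.0215,0,0,0,0,100],[0.026,0.0215,0,0,0,0,100],[0.026,0.0215,0,0,0,0,100],[0.026,0.0215,0,0,0,0,100],[0.026,0.0215,0,0,0,0,100],[0.026,0.0215,0,0,0,0,100],[0.026,0.0215,0,0,0,0,100],[0.026,0.0215,0,0,0,0,100],[0.026,0.0215,0,0,0,0,100],[0.026,0.0215,0,0,0,0,100]]

```text
clock: 2.82
eef_pos: [0.5075, 0.068, 0.2311]
ee_rot: [[-0.225, 0.974, -0.0], [0.974, 0.225, -0.0], [0.0, -0.0, -1.0]]
contact_force: [0.1, -1.0, -0.5]
width: 1.001
```

play_rows:
  steps:
    - [[0.026,0.0215,0,0,0,0,100],[0.026,0.0215,0,0,0,0,100],[0.026,0.0215,0,0,0,0,100],[0.026,0.0215,0,0,0,0,100],[0,0,0,0,0,0,100]]

```text
clock: 3.23
eef_pos: [0.5688, 0.1916, 0.2306]
ee_rot: [[-0.228, 0.974, 0.0], [0.974, 0.228, 0.002], [0.002, 0.001, -1.0]]
contact_force: [-0.3, -0.8, 0.2]
width: 1.002
```

Run:
```python
from h import *
o=env.get_obs();print(o['clock'],o['eef_pos'],o['ee_rot'].round(3).tolist(),o['joint_positions'].round(2))
c=vision.calibration('wrist');p,d=vision.camera('wrist');cv2.imwrite('pics/w1.png',p);np.save('pics/w1.npy',d)
np.savez('pics/w1c.npz',**c)
```

```text
3.2333 [0.56878678 0.19162576 0.23058555] [[-0.228, 0.974, 0.0], [0.974, 0.228, 0.002], [0.002, 0.001, -1.0]] [ 0.13  0.24  1.54  0.    1.36 -0.1 ]
```

View pics/w1.png

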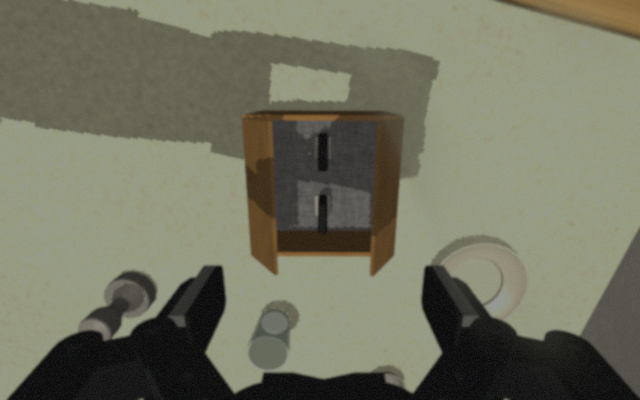

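The wrist view shows the carton centred at (323,185) with the flaps left and right. The heads are edge-on at (322,152) and (322,213). I'll tell the keys apart by their y–z profiles.

Run:
```python
from h import *
np.set_printoptions(linewidth=220,suppress=True)
c=dict(np.load('pics/w1c.npz'));X=cloud('w',np.load('pics/w1.npy'),c)
ct=vision.calibration('top');Xt=cloud('t',np.load('pics/top0.npy'),ct)
cs=vision.calibration('scene');Xs=cloud('s',np.load('pics/scene0.npy'),cs)
C=np.array([.568,.1924]);a=np.radians(13.0);Rm=np.array([[np.cos(a),np.sin(a)],[-np.sin(a),np.cos(a)]])
def loc(X): 
    L=X.reshape(-1,3).copy();L[:,:2]=(L[:,:2]-C)@Rm.T;return L
for nm,Q in [('w',X),('t',Xt),('s',Xs)]:
    L=loc(Q)
    m=(abs(L[:,0])<.03)&(abs(L[:,1])<.056)&(L[:,2]>.055)&(L[:,2]<.1)
    q=L[m];print(nm,m.sum())
    for s in (1,-1):
        h=q[q[:,1]*s>0];print(s,len(h),'mean',h.mean(0).round(4),'min',h.min(0).round(4),'max',h.max(0).round(4))
        for y in np.arange(-.052,.052,.004):
            k=h[(h[:,1]>=y)&(h[:,1]<y+.004)]
            if len(k): print('   y',round(y+.002,3),len(k),'zmax',k[:,2].max().round(3), 'p90',np.percentile(k[:,2],90).round(3),'zmin',k[:,2].min().round(3),'x',np.median(k[:,0]).round(4))
# carton walls from wrist
L=loc(X)
m=(abs(L[:,0])<.058)&(abs(L[:,1])<.075)&(L[:,2]>.088)&(L[:,2]<.1);q=L[m]
for s in (1,-1):
    h=q[q[:,1]*s>.05];print('wall',s,len(h),h.mean(0),np.polyfit(h[:,0],h[:,1],1))
# flaps
for s in (1,-1):
    m=(L[:,0]*s>.03)&(abs(L[:,0])<.068)&(abs(L[:,1])<.05)&(L[:,2]>.098)&(L[:,2]<.15);h=L[m]
    pf=np.polyfit(h[:,2],h[:,0],1);print('flap',s,len(h),'slope',pf,'angle',np.pi/2-abs(np.arctan(pf[0])),'x at rim',np.polyval(pf,.094),'z max',h[:,2].max(), 'yaw',np.linalg.lstsq(np.c_[h[:,1],h[:,2],np.ones(len(h))],h[:,0],rcond=None)[0])
p=cv2.imread('pics/w1.png');cv2.imwrite('pics/w1z.png',cv2.resize(p[100:280,235:415],(600,600),interpolation=cv2.INTER_CUBIC))
```

```text
w 768
1 384 mean [-0.0012  0.0308  0.0844] min [-0.0052  0.0124  0.0679] max [0.0028 0.0454 0.0899]
   y 0.014 28 zmax 0.083 p90 0.082 zmin 0.075 x -0.0012
   y 0.018 40 zmax 0.086 p90 0.086 zmin 0.082 x -0.0012
   y 0.022 40 zmax 0.089 p90 0.088 zmin 0.085 x -0.0012
   y 0.026 41 zmax 0.089 p90 0.089 zmin 0.086 x -0.0016
   y 0.03 49 zmax 0.09 p90 0.089 zmin 0.087 x -0.0008
   y 0.034 50 zmax 0.089 p90 0.088 zmin 0.085 x -0.0012
   y 0.038 53 zmax 0.087 p90 0.087 zmin 0.082 x -0.0016
   y 0.042 57 zmax 0.084 p90 0.084 zmin 0.078 x -0.0008
   y 0.046 26 zmax 0.078 p90 0.078 zmin 0.068 x -0.0008
-1 384 mean [-0.001  -0.0253  0.0843] min [-0.0054 -0.0434  0.0583] max [ 0.0033 -0.0137  0.0901]
   y -0.042 29 zmax 0.089 p90 0.089 zmin 0.085 x -0.0014
   y -0.038 38 zmax 0.09 p90 0.089 zmin 0.086 x -0.0015
   y -0.034 45 zmax 0.09 p90 0.089 zmin 0.086 x -0.0006
   y -0.03 41 zmax 0.09 p90 0.089 zmin 0.085 x -0.0006
   y -0.026 41 zmax 0.09 p90 0.089 zmin 0.086 x -0.0006
   y -0.022 41 zmax 0.09 p90 0.089 zmin 0.085 x -0.0015
   y -0.018 62 zmax 0.09 p90 0.089 zmin 0.058 x -0.0011
   y -0.
[... 2266 characters left out ...]
 -0.03 9 zmax 0.092 p90 0.089 zmin 0.062 x -0.0006
   y -0.026 6 zmax 0.09 p90 0.089 zmin 0.064 x 0.0009
   y -0.022 8 zmax 0.091 p90 0.091 zmin 0.073 x -0.002
   y -0.018 5 zmax 0.089 p90 0.088 zmin 0.058 x -0.0008
wall 1 796 [-0.00168503  0.05991812  0.09404153] [-0.00149909  0.05991559]
wall -1 658 [ 0.0002267  -0.05938192  0.09304402] [ 0.00051299 -0.05938203]
flap 1 2976 slope [-0.67519124  0.12875198] angle 0.9769152909290267 x at rim 0.06528400460663697 z max 0.13574964046134505 yaw [ 0.00044203 -0.67519593  0.12875129]
flap -1 3307 slope [ 0.75984304 -0.1390144 ] angle 0.9210253787681961 x at rim -0.06758915704219426 z max 0.13405189034109308 yaw [ 0.00002491  0.7598433  -0.13901451]
```

View pics/w1z.png

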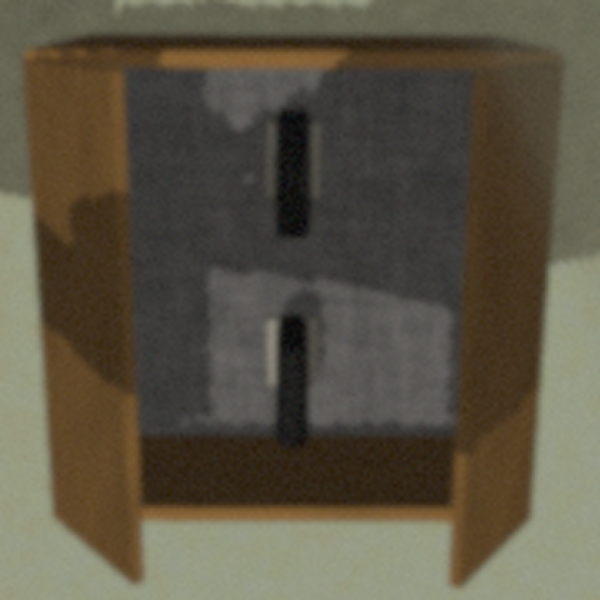

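Profiles settle it: the +y head is domed, so it is the round key. The −y head is flat-topped at z 0.089, as specified for the flat key. The carton centre is (0.568, 0.192), yaw 13.0°, rim 0.094, and the flaps stand at about 0.92 and 0.98 rad. Next I'll shut the fingers, go down between the flaps and fold the near one first.

play_rows:
  steps:
    - [[0,0,0.01,0,0,0,0],[0,0,0.01,0,0,0,0],[0,0,0.01,0,0,0,0],[0,0,0.01,0,0,0,0],[0,0,0.01,0,0,0,0],[0,0,0.01,0,0,0,0],[0,0,0.01,0,0,0,0],[0,0,0.01,0,0,0,0],[0,0,0,0,0,0,0],[0,0,0,0,0,0,0]]

```text
clock: 4.12
eef_pos: [0.5671, 0.1868, 0.1504]
ee_rot: [[-0.225, 0.974, -0.002], [0.974, 0.225, -0.0], [0.0, -0.002, -1.0]]
contact_force: [-1.1, -0.6, 0.8]
width: 0.001
```

play_rows:
  steps:
    - [[0,0,0.014,0,0,0,0],[0,0,0.014,0,0,0,0],[0,0,0.014,0,0,0,0],[0,-0.012,0,0,0,0,0],[0,-0.01,0,0,0,0,0],[0,-0.008,0,0,0,0,0],[0,-0.008,0,0,0,0,0],[0,-0.008,0,0,0,0,0],[0,-0.008,0,0,0,0,0],[0,-0.008,0,0,0,0,0],[0,-0.008,0,0,0,0,0],[0,-0.006,0,0,0,0,0],[0,0,0,0,0,0,0]]

```text
clock: 5.2
eef_pos: [0.4921, 0.1696, 0.1091]
ee_rot: [[-0.225, 0.974, -0.001], [0.974, 0.225, -0.0], [0.0, -0.001, -1.0]]
contact_force: [-0.5, 0.2, -0.8]
width: 0.003
```

Run:
```python
from h import *
o=env.get_obs();print(o['clock'],o['eef_pos'],o['contact_force'])
p,d=vision.camera('scene');cv2.imwrite('pics/s2.png',cv2.resize(p[80:200,320:480],(800,600)))
```

```text
5.2 [0.49206118 0.16958475 0.10913047] [-0.51256263  0.2315824  -0.82074142]
```

View pics/s2.png

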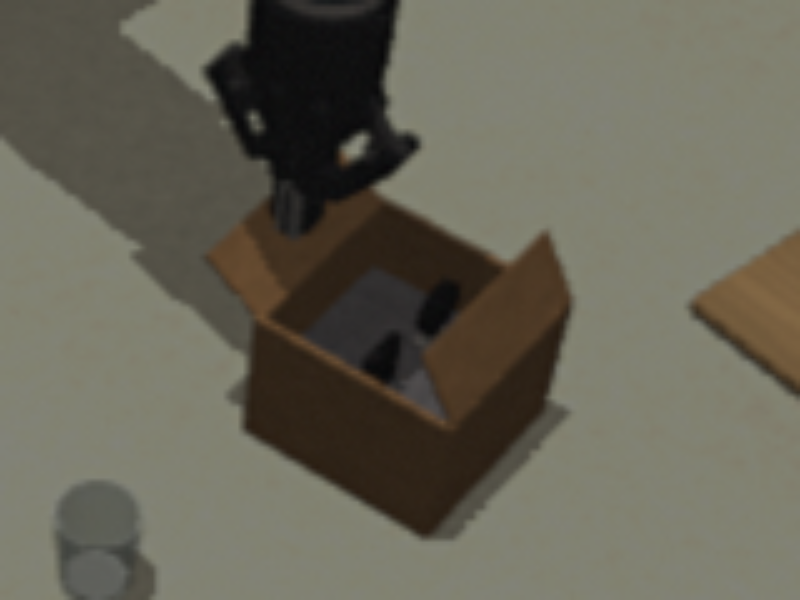

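The near flap is folded out past upright at crop (290,250) and both keys still stand. I'll push it a little further, then sweep the far flap.

play_rows:
  steps:
    - [[0,-0.006,0,0,0,0,0],[0,-0.006,0,0,0,0,0],[0,0,0,0,0,0,0],[0,0.02,0,0,0,0,0],[0,0.025,0,0,0,0,0],[0,0.025,0,0,0,0,0],[0,0.02,0,0,0,0,0],[0,0.01,0,0,0,0,0],[0,0.008,0,0,0,0,0],[0,0.008,0,0,0,0,0],[0,0.008,0,0,0,0,0],[0,0.008,0,0,0,0,0],[0,0.008,0,0,0,0,0],[0,0.008,0,0,0,0,0],[0,0.008,0,0,0,0,0],[0,0.008,0,0,0,0,0],[0,0.008,0,0,0,0,0],[0,0.008,0,0,0,0,0],[0,0,0,0,0,0,0]]

```text
clock: 6.83
eef_pos: [0.6592, 0.2078, 0.1096]
ee_rot: [[-0.225, 0.974, 0.002], [0.974, 0.225, 0.0], [-0.0, 0.002, -1.0]]
contact_force: [0.7, 0.2, 0.0]
width: -0.0
```

Run:
```python
from h import *
o=env.get_obs();print(o['clock'],o['eef_pos'],o['contact_force'])
p,d=vision.camera('scene');cv2.imwrite('pics/s3.png',cv2.resize(p[80:200,320:480],(800,600)))
```

```text
6.8333 [0.6591898  0.20776725 0.1096209 ] [0.68791353 0.24342444 0.03677419]
```

View pics/s3.png

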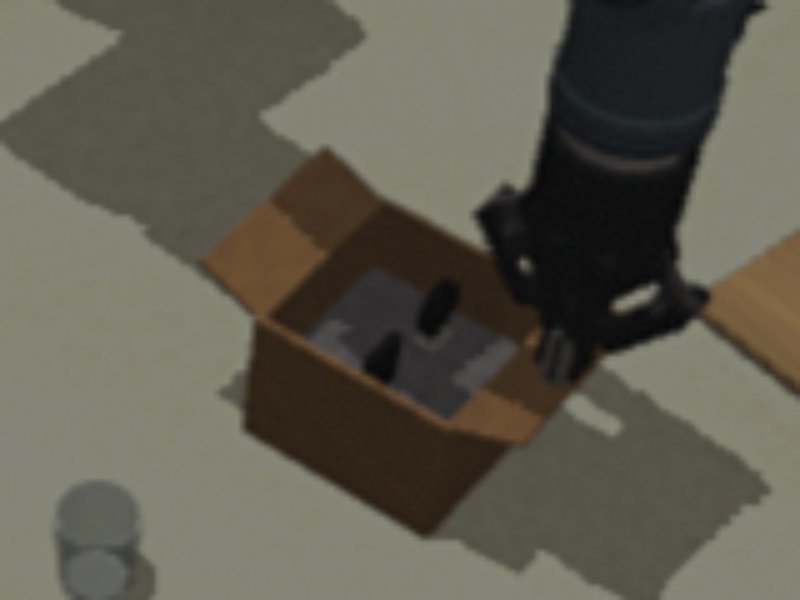

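Both flaps are folded well out (near at (265,230), far at (500,400)) and the keys are untouched. I'll rise and hover over the flat key with the jaws partly open.

play_rows:
  steps:
    - [[0,0,-0.03,0,0,0,0],[0,0,-0.03,0,0,0,0],[0,0,-0.02,0,0,0,35],[-0.006,-0.0233,0,0,0,0,35],[-0.006,-0.0233,0,0,0,0,35],[-0.006,-0.0233,0,0,0,0,35],[-0.0055,-0.0233,0,0,0,0,35],[0,0,0,0,0,0,35],[0,0,0,0,0,0,35],[0,0,0,0,0,0,35]]

```text
clock: 7.72
eef_pos: [0.5725, 0.1639, 0.1899]
ee_rot: [[-0.225, 0.974, 0.002], [0.974, 0.225, 0.0], [-0.0, 0.002, -1.0]]
contact_force: [0.7, 0.6, 0.2]
width: 0.351
```

```bash
cat > m.py <<'E'
from h import *
import sys
tag=sys.argv[1]
C=np.array([.568,.1924]);a=np.radians(13.0);Rm=np.array([[np.cos(a),np.sin(a)],[-np.sin(a),np.cos(a)]])
o=env.get_obs();print(o['clock'],o['eef_pos'],o['width'],o['dq'].round(3), 'tcp loc',Rm@(o['eef_pos'][:2]-C))
c=vision.calibration('wrist');p,d=vision.camera('wrist');cv2.imwrite(f'pics/{tag}.png',p)
L=cloud('w',d,c).reshape(-1,3);L[:,:2]=(L[:,:2]-C)@Rm.T
for s in (-1,1):
    m=(abs(L[:,0])<.02)&(L[:,1]*s>.005)&(abs(L[:,1])<.05)&(L[:,2]>.083)&(L[:,2]<.1);q=L[m]
    if len(q):print(s,len(q),np.percentile(q,[1,50,99],axis=0).round(4).tolist())
for s in (-1,1):
    m=(abs(L[:,0])<.05)&(L[:,1]*s>.05)&(abs(L[:,1])<.07)&(L[:,2]>.09)&(L[:,2]<.098);q=L[m]
    if len(q):print('wall',s,np.percentile(q[:,1],[2,50,98]))
for s in (-1,1):
    m=(L[:,0]*s>.068)&(L[:,0]*s<.11)&(abs(L[:,1])<.05)&(L[:,2]>.075)&(L[:,2]<.15);q=L[m]
    if len(q)>50: pf=np.polyfit(abs(q[:,0]),q[:,2],1);print('flap',s,len(q),np.pi-np.arctan(pf[0]),np.polyval(pf,.062))
# gripper silhouette
ps,ds=vision.camera('scene');cs=vision.calibration('scene')
S=cloud('s',ds,cs).reshape(-1,3);S=(S-o['eef_pos'])@o['ee_rot']
k=(abs(S[:,1])<.09)&(abs(S[:,0])<.06)&(S[:,2]<.003)&(S[:,2]>-.12)
for z in np.arange(-.11,.0,.01):
    q=S[k&(S[:,2]>=z)&(S[:,2]<z+.01)]
    if len(q): print('behind',round(-z,3),len(q),q[:,1].min().round(3),q[:,1].max().round(3))
E
python3 m.py w4
```

```text
7.7167 [0.57245722 0.16385037 0.1899061 ] 0.3505667783757244 [ 0.004  0.019 -0.02   0.     0.002  0.001] tcp loc [-0.00207929 -0.02882056]
-1 438 [[-0.0056, -0.0427, 0.0841], [-0.0014, -0.028, 0.0878], [0.0029, -0.0145, 0.0896]]
1 436 [[-0.0054, 0.017, 0.0831], [-0.0011, 0.0294, 0.0867], [0.0032, 0.0408, 0.0893]]
wall -1 [-0.0624571  -0.0595255  -0.05792168]
wall 1 [0.0576141  0.05950886 0.06140525]
flap -1 8897 2.742779984364079 0.0940529277993368
flap 1 8455 2.751050705868543 0.09499029783932941
behind 0.11 204 -0.066 0.062
behind 0.1 168 -0.068 0.063
behind 0.09 107 -0.065 0.059
behind 0.08 112 -0.063 0.055
behind 0.07 87 -0.057 0.051
behind 0.06 125 -0.055 0.045
behind 0.05 59 -0.053 0.038
behind 0.04 43 -0.033 0.026
behind 0.03 51 -0.032 0.026
behind 0.02 45 -0.03 0.026
behind 0.01 24 -0.028 0.024
```

View pics/w4.png

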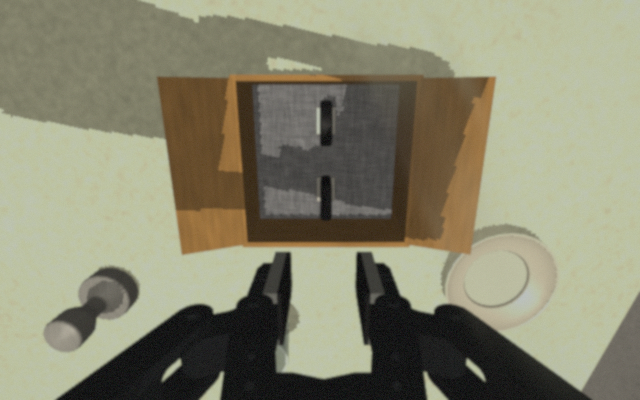

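Flaps fit at 2.74 and 2.75 rad. The flat key is at carton-local (−1.4, −28.5) mm and the TCP is within 1 mm of it. Going down to grasp.

play_rows:
  grip_force: 80
  steps:
    - [[0,0.0008,0.02,0,0,0,35],[0,0,0.025,0,0,0,35],[0,0,0.025,0,0,0,35],[0,0,0.025,0,0,0,35],[0,0,0.02,0,0,0,35],[0,0,0.015,0,0,0,35],[0,0,0.006,0,0,0,35],[0,0,0,0,0,0,35],[0,0,0,0,0,0,0],[0,0,0,0,0,0,0],[0,0,0,0,0,0,0],[0,0,0,0,0,0,0],[0,0,0,0,0,0,0],[0,0,0,0,0,0,0]]

```text
clock: 8.98
eef_pos: [0.5735, 0.164, 0.0545]
ee_rot: [[-0.225, 0.974, 0.002], [0.974, 0.225, 0.0], [-0.0, 0.002, -1.0]]
contact_force: [-0.4, 1.6, 4.0]
width: 0.094
```

play_rows:
  steps:
    - [[0,0,-0.008,0,0,0,0],[0,0,-0.015,0,0,0,0],[0,0,-0.025,0,0,0,0],[0,0,-0.03,0,0,0,0],[0,0,-0.03,0,0,0,0],[0,0,-0.03,0,0,0,0],[0,0,-0.012,0,0,0,0],[0,0,0,0,0,0,0]]

```text
clock: 9.65
eef_pos: [0.5746, 0.1641, 0.2072]
ee_rot: [[-0.225, 0.974, 0.007], [0.974, 0.225, 0.001], [-0.001, 0.007, -1.0]]
contact_force: [0.7, 0.1, -0.2]
width: 0.098
```

Run:
```python
from h import *
o=env.get_obs();print(o['clock'],o['eef_pos'],o['contact_force'],o['width'])
p,d=vision.camera('wrist');cv2.imwrite('pics/w5.png',p)
```

```text
9.65 [0.57457444 0.16409346 0.20719717] [ 0.67603968  0.09148693 -0.15415145] 0.09819055922209453
```

View pics/w5.png

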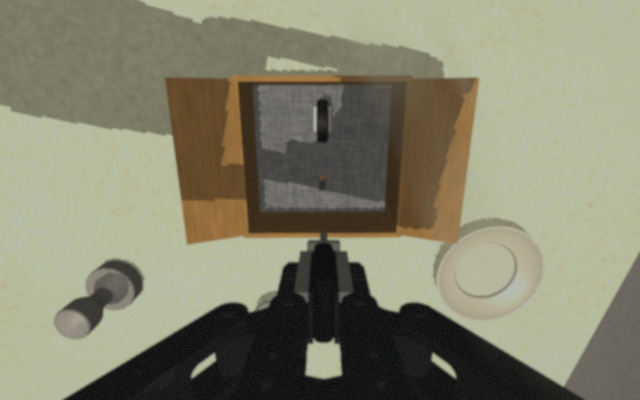

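The key is out and held, with its head at (322,285) and the flange and blade below. The round key is still in place at (322,120). Now move to the switch, overshooting toward −y to get a view of it.

play_rows:
  steps:
    - [[-0.018,-0.008,0,0,0,0,0],[-0.029,-0.012,0,0,0,0.011,0],[-0.029,-0.012,0,0,0,0.011,0],[-0.029,-0.012,0,0,0,0.011,0],[-0.029,-0.012,0,0,0,0.011,0],[-0.029,-0.012,0,0,0,0.011,0],[-0.029,-0.012,0,0,0,0,0],[-0.029,-0.012,0,0,0,0,0],[-0.029,-0.012,0,0,0,0,0],[-0.029,-0.012,0,0,0,0,0],[-0.029,-0.012,0,0,0,0,0],[-0.029,-0.012,0,0,0,0,0],[-0.029,-0.012,0,0,0,0,0],[-0.029,-0.012,0,0,0,0,0],[-0.029,-0.012,0,0,0,0,0],[-0.018,-0.012,0,0,0,0,0],[0,0,0,0,0,0,0],[0,0,0,0,0,0,0],[0,0,0,0,0,0,0]]

```text
clock: 11.28
eef_pos: [0.4682, -0.3037, 0.2011]
ee_rot: [[-0.171, 0.985, -0.002], [0.985, 0.171, 0.003], [0.003, -0.002, -1.0]]
contact_force: [0.7, 0.2, -0.6]
width: 0.088
```

Run:
```python
from h import *
o=env.get_obs();print(o['clock'],o['eef_pos'],o['ee_rot'].round(4).tolist(),o['dq'].round(3),o['contact_force'],o['width'],o['joint_positions'].round(2))
c=vision.calibration('wrist');p,d=vision.camera('wrist');cv2.imwrite('pics/w6.png',p);np.save('pics/w6.npy',d);np.savez('pics/w6c.npz',**c)
X=cloud('w',d,c);m=(abs(X[...,2]-.062)<.0035)
n,l,s,_=cv2.connectedComponentsWithStats(m.astype(np.uint8));i=1+s[1:,4].argmax();q=X[l==i];print(s[i]);print(cv2.minAreaRect(q[:,:2].astype(np.float32)), np.median(q[:,2]))
cv2.imwrite('pics/w6z.png',cv2.resize(p[60:260,200:440],(720,600),interpolation=cv2.INTER_CUBIC))
```

```text
11.2833 [ 0.46819227 -0.3037397   0.20111458] [[-0.1706, 0.9853, -0.0025], [0.9853, 0.1706, 0.0031], [0.0035, -0.0019, -1.0]] [ 0.022 -0.016 -0.004 -0.     0.005 -0.002] [ 0.66292657  0.22127687 -0.55003894] 0.08790394637189697 [-0.79  0.17  1.68  0.    1.29 -0.96]
[  272    29   172   166 25242]
((0.48206400871276855, -0.24032771587371826), (0.13056138157844543, 0.1301552951335907), 9.850319862365723) 0.06253356564477523
```

View pics/w6.png

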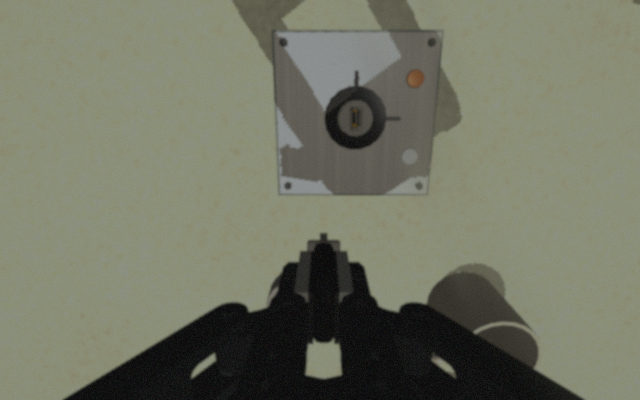

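View pics/w6z.png

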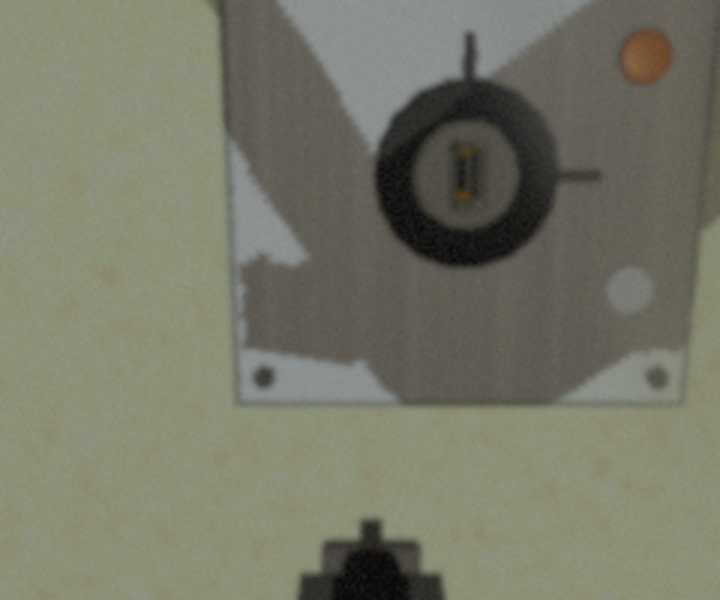

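The switch plug is centred at (355.4,117.6), with its slot running along the box's y as expected. The held blade tip is at (323.7,234). Compute the offset.

Run:
```python
from h import *
c=dict(np.load('pics/w6c.npz'));d=np.load('pics/w6.npy');p=cv2.imread('pics/w6.png')
# refine ring: dark collar blob
g=cv2.GaussianBlur(p,(3,3),0).max(2);m=(g<45).astype(np.uint8);m[:80]=0;m[160:]=0;m[:,:315]=0;m[:,395:]=0
cnt=max(cv2.findContours(m,0,1)[0],key=cv2.contourArea);print('collar',cv2.fitEllipse(cnt))
g=p.max(2).astype(int);print(g[108:128,346:366])
X=cloud('w',d,c)
print('z collar',X[117,332:336,2],X[117,376:380,2],'plug z',X[112:124,347,2].round(4),X[112:124,364,2].round(4))
for u,v,z in [(355.4,117.6,.065),(355.4,117.6,.068)]: print(ray(c,u,v,z))
t=vision.calibration('top');print('top plug',ray(t,345+275/6,190+259/6,.065),ray(t,345+275/6-.4,190+259/6-.4,.065))
R=np.array([[-.1706,.9853,-.0025],[.9853,.1706,.0031],[.0035,-.0019,-1]]);T=np.array([.4682,-.3037,.2011])
for u,v,z in [(323.7,234,.2011-.0365),(323.7,242,.2011-.0065)]: 
    P=ray(c,u,v,z);print('key pt tool frame',R.T@(P-T))
print(X[236:262:3,318:330:2,2].round(3))
```

```text
collar ((353.99951171875, 119.83920288085938), (53.78261184692383, 57.27603530883789), 8.536715507507324)
[[82 80 77 71 63 54 53 59 66 65 66 60 67 72 73 71 72 76 80 79]
 [79 79 78 70 57 54 55 63 70 69 68 61 64 64 66 71 72 75 80 82]
 [80 80 78 70 59 57 58 67 72 74 71 64 57 55 61 68 69 77 82 80]
 [82 77 78 72 64 61 55 64 68 72 69 56 49 51 59 66 72 76 80 79]
 [82 82 81 72 65 57 50 51 55 60 62 49 43 53 60 66 71 78 79 80]
 [81 81 80 73 65 54 48 39 37 51 55 44 41 49 59 66 69 77 83 81]
 [79 80 75 69 68 54 41 36 36 47 58 46 45 54 59 66 71 77 79 80]
 [80 81 76 71 64 54 46 36 37 51 52 42 41 52 57 67 73 75 78 80]
 [82 79 77 71 66 57 46 37 38 49 57 43 44 52 61 63 71 74 78 81]
 [77 77 77 70 64 55 44 30 30 46 52 41 43 54 61 65 72 76 80 83]
 [81 77 77 69 67 57 44 35 34 49 50 41 48 54 60 67 72 79 81 82]
 [81 78 78 70 65 56 46 34 35 46 52 45 46 55 61 68 72 79 79 82]
 [78 78 76 71 64 58 45 30 34 48 52 47 43 58 61 67 71 78 82 80]
 [78 80 78 72 65 55 44 27 35 51 56 51 47 53 58 67 71 78 76 81]
 [80 80 77 71 63 57 50 39 43 47 51 41 47 58 59 65 72 80 81 78]
 [79 78 79 73 64 62 55 60 61 63 55 48 43 53 61 65
[... 527 characters left out ...]
.0655
 0.0649 0.0661]
[ 0.48185524 -0.24027085  0.065     ]
[ 0.48155938 -0.24014326  0.068     ]
top plug [ 0.48140337 -0.2404263   0.065     ] [ 0.48226133 -0.2395802   0.065     ]
key pt tool frame [ 0.0013092  -0.00089612  0.03650687]
key pt tool frame [ 0.00979792 -0.00093609  0.00653602]
[[ 0.     0.176  0.177  0.178  0.177 -0.   ]
 [-0.     0.18   0.18   0.181  0.179  0.   ]
 [ 0.195  0.205  0.204  0.204  0.204  0.194]
 [ 0.207  0.208  0.208  0.208  0.208  0.208]
 [ 0.209  0.21   0.21   0.21   0.21   0.211]
 [ 0.212  0.214  0.214  0.213  0.213  0.213]
 [ 0.215  0.216  0.216  0.215  0.216  0.216]
 [ 0.219  0.219  0.219  0.22   0.219  0.219]
 [ 0.221  0.221  0.221  0.223  0.222  0.222]]
```

Both cameras agree on the plug: about (0.482, −0.240), face z 0.065. The wrist view carries a lateral bias of about 1 mm, so I'll aim at (0.4823, −0.2402). The tip should meet the face at TCP z≈0.1015 and the key should be home at ≈0.0755. I'll hover just above the slot and look.

play_rows:
  steps:
    - [[0.012,0.005,0,0,0,0,0],[0.02,0.008,0,0,0,0,0],[0.02,0.008,0.01,0,0,0,0],[0.008,0.0037,0.02,0,0,0,0],[0,0,0.025,0,0,0,0],[0,0,0.02,0,0,0,0],[0,0,0.014,0,0,0,0],[0,0,0,0,0,0,0],[0,0,0,0,0,0,0],[0,0,0,0,0,0,0]]

```text
clock: 12.17
eef_pos: [0.4839, -0.2411, 0.1153]
ee_rot: [[-0.172, 0.985, 0.001], [0.985, 0.172, -0.001], [-0.001, 0.001, -1.0]]
contact_force: [0.4, -0.3, -0.0]
width: 0.093
```

Run:
```python
from h import *
o=env.get_obs();print(o['clock'],o['eef_pos'],o['ee_rot'].round(4).tolist(),o['contact_force'],o['width'])
c=vision.calibration('wrist');p,d=vision.camera('wrist');np.savez('pics/w7c.npz',**c)
cv2.imwrite('pics/w7.png',cv2.resize(p[150:350,220:430],(630,600),interpolation=cv2.INTER_CUBIC))
p,d=vision.camera('scene');cv2.imwrite('pics/s7.png',cv2.resize(p[160:260,200:320],(720,600),interpolation=cv2.INTER_CUBIC))
```

```text
12.1667 [ 0.48386857 -0.24113316  0.1153448 ] [[-0.1721, 0.9851, 0.0011], [0.9851, 0.1721, -0.0008], [-0.0009, 0.001, -1.0]] [ 0.38492825 -0.33468815 -0.03467015] 0.09261197464941487
```

View pics/w7.png

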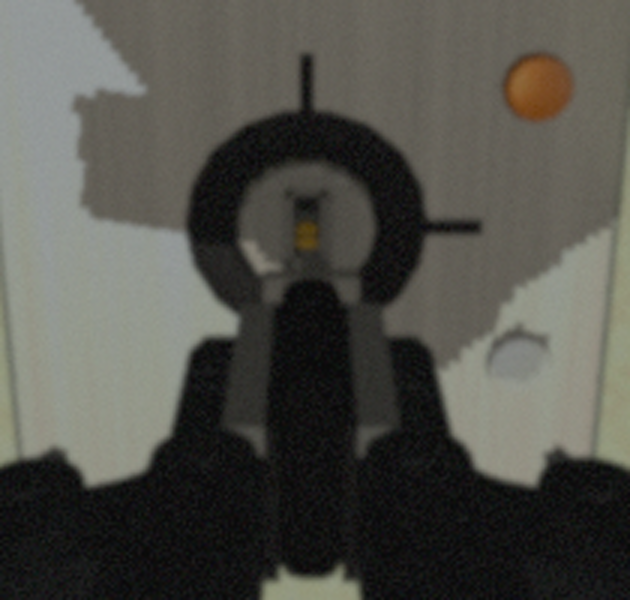

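View pics/s7.png

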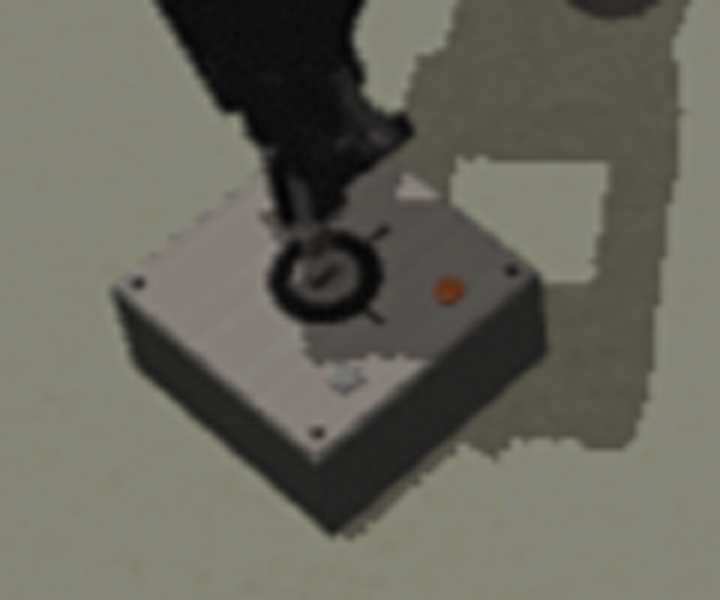

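In the wrist picture the key (column ~311) sits about 0.8 mm right of the slot (column ~307), which matches the measured TCP error. I'll correct by about 1 mm and enter slowly, stopping before the first pins.

play_rows:
  steps:
    - [[0.001,-0.001,0,0,0,0,0],[0,0,0.005,0,0,0,0],[0,0,0.005,0,0,0,0],[0,0,0.004,0,0,0,0],[0,0,0.003,0,0,0,0],[0,0,0.003,0,0,0,0],[0,0,0,0,0,0,0],[0,0,0,0,0,0,0]]

```text
clock: 12.93
eef_pos: [0.4821, -0.2408, 0.0941]
ee_rot: [[-0.171, 0.985, 0.0], [0.985, 0.171, 0.0], [0.0, 0.0, -1.0]]
contact_force: [1.9, -0.4, -0.6]
width: 0.094
```

The blade is in, with about 2 N of side force. I'll push on in small steps with small yaw wiggles inside the play.

play_rows:
  steps:
    - [[0,0,0.002,0,0,0.04,0],[0,0,0.002,0,0,-0.08,0],[0,0,0.002,0,0,0.08,0],[0,0,0.002,0,0,-0.08,0],[0,0,0.001,0,0,0.08,0],[0,0,0.001,0,0,-0.08,0],[0,0,0,0,0,0.04,0],[0,0,0,0,0,0,0]]

```text
clock: 13.6
eef_pos: [0.4821, -0.2407, 0.0845]
ee_rot: [[-0.17, 0.986, 0.0], [0.986, 0.17, 0.0], [0.0, 0.0, -1.0]]
contact_force: [2.4, 1.4, -1.0]
width: 0.093
```

play_rows:
  steps:
    - [[0,0,0.002,0,0,0.04,0],[0,0,0.002,0,0,-0.08,0],[0,0,0.002,0,0,0.08,0],[0,0,0.0015,0,0,-0.08,0],[0,0,0.001,0,0,0.08,0],[0,0,0.001,0,0,-0.08,0],[0,0,0,0,0,0.04,0],[0,0,0,0,0,0,0]]

```text
clock: 14.27
eef_pos: [0.4822, -0.2407, 0.0755]
ee_rot: [[-0.17, 0.985, 0.0], [0.985, 0.17, 0.0], [0.0, 0.0, -1.0]]
contact_force: [0.1, 3.5, 5.1]
width: 0.093
```

Run:
```python
from h import *
o=env.get_obs();print(o['clock'],o['eef_pos'],o['contact_force'],o['ft_torque'],o['width'])
p,d=vision.camera('wrist');cv2.imwrite('pics/w8.png',cv2.resize(p[150:350,220:430],(630,600),interpolation=cv2.INTER_CUBIC))
p,d=vision.camera('scene');cv2.imwrite('pics/s8.png',cv2.resize(p[160:260,200:320],(720,600),interpolation=cv2.INTER_CUBIC))
```

```text
14.2667 [ 0.48221502 -0.24071418  0.07551399] [0.05874003 3.4859462  5.06272019] [ 0.55944241 -0.06879546 -0.01383756] 0.09311878448659727
```

View pics/w8.png

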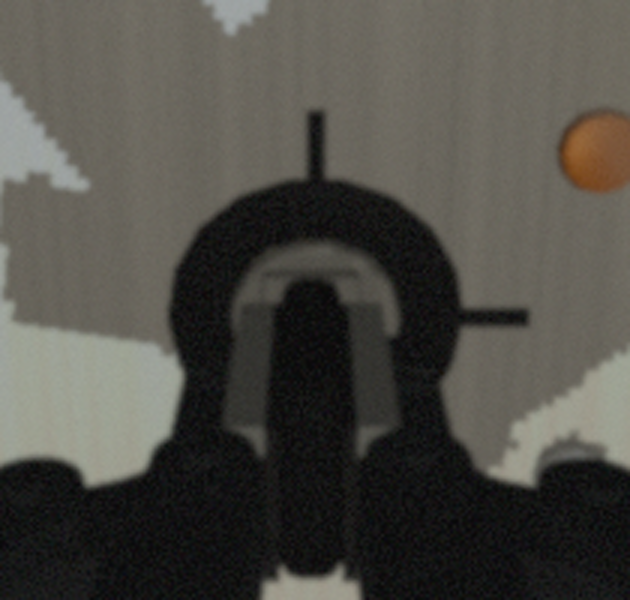

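View pics/s8.png

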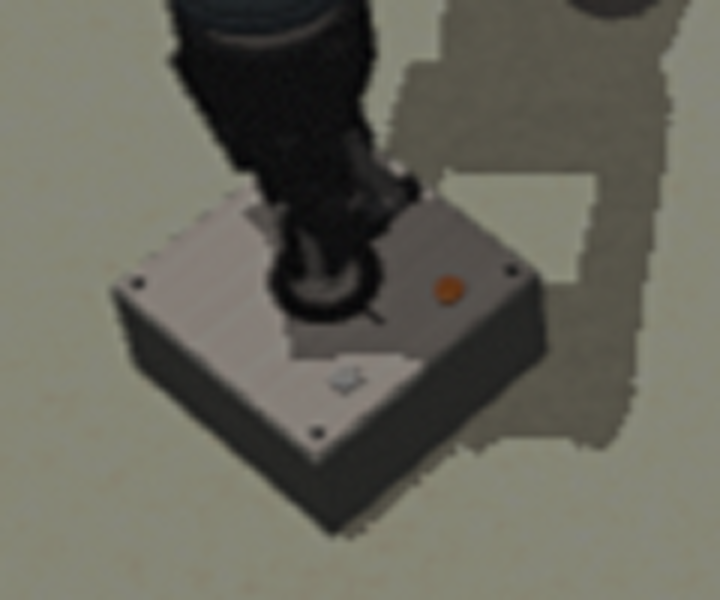

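The flange is at or near the face (TCP 0.0755, 5 N). I'll press down further with wiggles to confirm it has bottomed.

play_rows:
  steps:
    - [[0,0,0.001,0,0,0.04,0],[0,0,0.001,0,0,-0.08,0],[0,0,0.0005,0,0,0.08,0],[0,0,0.0005,0,0,-0.08,0],[0,0,0,0,0,0.04,0],[0,0,0,0,0,0,0]]

```text
clock: 14.87
eef_pos: [0.4831, -0.2408, 0.0752]
ee_rot: [[-0.171, 0.985, 0.002], [0.985, 0.171, -0.0], [-0.001, 0.002, -1.0]]
contact_force: [-5.2, 9.5, 26.2]
width: 0.091
```

Pressing 3 mm further gave only 0.3 mm of motion and 26 N, at exactly the predicted home height, and the head hasn't slipped in the jaws, so the key is home. Now ease the press and turn clockwise (+tool z).

play_rows:
  grip_force: 110
  steps:
    - [[0.0008,0,-0.0008,0,0,0,0],[0,0,0,0,0,0,0],[0,0,0,0,0,0.06,0],[0,0,0,0,0,0.1,0],[0,0,0,0,0,0.1,0],[0,0,0,0,0,0.1,0],[0,0,0,0,0,0.1,0],[0,0,0,0,0,0.1,0],[0,0,0,0,0,0.1,0],[0,0,0,0,0,0.1,0],[0,0,0,0,0,0,0]]

```text
clock: 15.78
eef_pos: [0.483, -0.2406, 0.0754]
ee_rot: [[0.558, 0.83, 0.002], [0.83, -0.558, -0.001], [0.0, 0.002, -1.0]]
contact_force: [-2.3, 5.5, 19.5]
width: 0.086
```

Run:
```python
from h import *
o=env.get_obs();print(o['clock'],o['eef_pos'],o['contact_force'].round(1),o['ft_torque'].round(2),o['width'],o['joint_positions'].round(2),np.arctan2(o['ee_rot'][1,1],o['ee_rot'][0,1]))
p,d=vision.camera('wrist');cv2.imwrite('pics/w9.png',cv2.resize(p[150:350,220:430],(630,600),interpolation=cv2.INTER_CUBIC))
```

```text
15.7833 [ 0.48296009 -0.24057098  0.07536545] [-2.3  5.5 19.5] [1.02 0.57 0.17] 0.0860283927851424 [-0.68  0.3   1.81  0.    1.03 -0.09] -0.5918216720919434
```

View pics/w9.png

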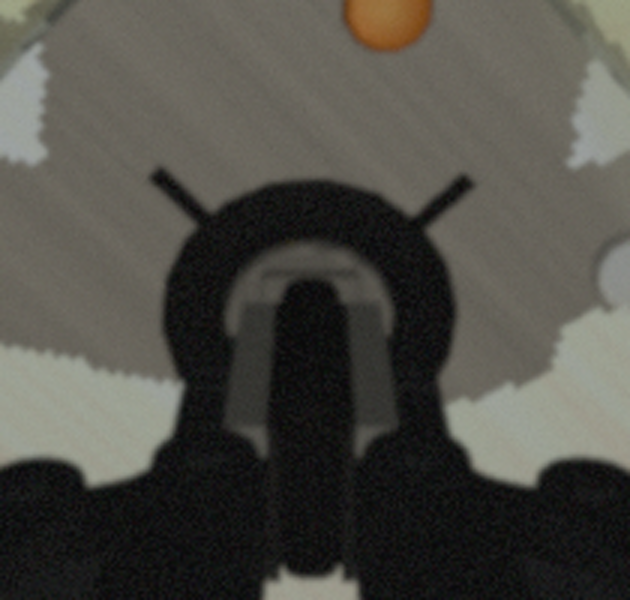

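It is turning (0.76 rad, 0.17 Nm, key aligned with the jaws). On to the stop.

play_rows:
  steps:
    - [[0,0,0,0,0,0.1,0],[0,0,0,0,0,0.1,0],[0,0,0,0,0,0.1,0],[0,0,0,0,0,0.1,0],[0,0,0,0,0,0.1,0],[0,0,0,0,0,0.1,0],[0,0,0,0,0,0.1,0],[0,0,0,0,0,0.1,0],[0,0,0,0,0,0.05,0],[0,0,0,0,0,0,0],[0,0,0,0,0,0,0]]

```text
clock: 16.75
eef_pos: [0.4829, -0.2405, 0.0754]
ee_rot: [[0.991, 0.134, 0.002], [0.134, -0.991, -0.001], [0.002, 0.001, -1.0]]
contact_force: [-3.9, 5.6, 19.6]
width: 0.087
```

Run:
```python
from h import *
o=env.get_obs();print(o['clock'],o['eef_pos'],o['contact_force'].round(1),o['ft_torque'].round(2),o['width'],np.arctan2(o['ee_rot'][1,1],o['ee_rot'][0,1])-.1715)
```

```text
16.75 [ 0.48287696 -0.2405178   0.07536027] [-3.9  5.6 19.6] [1.05 0.59 0.15] 0.08676422273741127 -1.608070578733631
```

play_rows:
  steps:
    - [[0,0,0,0,0,0.05,0],[0,0,0,0,0,0.03,0],[0,0,0,0,0,0.02,0],[0,0,0,0,0,0,0],[0,0,0,0,0,0,0]]

```text
clock: 17.17
eef_pos: [0.4829, -0.2405, 0.0754]
ee_rot: [[0.999, 0.034, 0.002], [0.034, -0.999, -0.001], [0.002, 0.001, -1.0]]
contact_force: [-3.6, 6.2, 20.2]
width: 0.09
```

Run:
```python
from h import *
o=env.get_obs();print(o['clock'],o['eef_pos'],o['contact_force'].round(1),o['ft_torque'].round(2),o['width'],np.arctan2(o['ee_rot'][1,1],o['ee_rot'][0,1])-.1715)
p,d=vision.camera('wrist');cv2.imwrite('pics/w10.png',cv2.resize(p[150:350,220:430],(630,600),interpolation=cv2.INTER_CUBIC))
```

```text
17.1667 [ 0.48289353 -0.24053821  0.07538222] [-3.6  6.2 20.2] [1.08 0.6  0.18] 0.08969653178826008 -1.7078587573392463
```

View pics/w10.png

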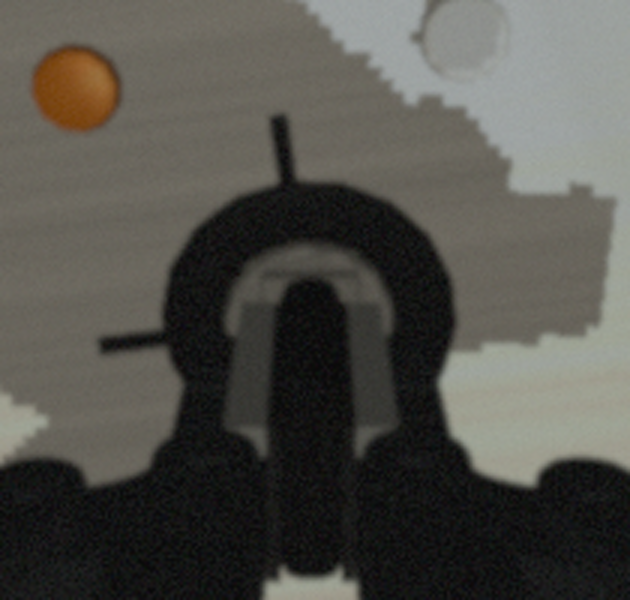

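play_rows:
  steps:
    - [[0,0,0,0,0,0.04,0],[0,0,0,0,0,0.03,0],[0,0,0,0,0,0,0],[0,0,0,0,0,0,0]]

```text
clock: 17.55
eef_pos: [0.4829, -0.2405, 0.0754]
ee_rot: [[0.999, -0.036, 0.002], [-0.036, -0.999, -0.001], [0.002, 0.001, -1.0]]
contact_force: [-2.8, 5.8, 19.5]
width: 0.087
```

Run:
```python
from h import *
o=env.get_obs();print(o['clock'],o['eef_pos'],o['contact_force'].round(1),o['ft_torque'].round(2),o['width'],np.arctan2(o['ee_rot'][1,1],o['ee_rot'][0,1])-.1715)
```

```text
17.55 [ 0.4828877  -0.24050128  0.07536919] [-2.8  5.8 19.5] [1.05 0.55 0.22] 0.08748175244934238 -1.7778833949907544
```

play_rows:
  steps:
    - [[0,0,0,0,0,0.04,0],[0,0,0,0,0,0.03,0],[0,0,0,0,0,0,0],[0,0,0,0,0,0,0]]

```text
clock: 17.88
eef_pos: [0.483, -0.2405, 0.0754]
ee_rot: [[0.994, -0.105, 0.002], [-0.105, -0.994, -0.001], [0.002, 0.001, -1.0]]
contact_force: [-2.8, 5.5, 18.5]
width: 0.094
```

Run:
```python
from h import *
o=env.get_obs();print(o['clock'],o['eef_pos'],o['contact_force'].round(1),o['ft_torque'].round(3),o['effort'][5],o['width'],np.arctan2(o['ee_rot'][1,1],o['ee_rot'][0,1])-.1715)
p,d=vision.camera('wrist');cv2.imwrite('pics/w11.png',cv2.resize(p[200:350,260:390],(520,600),interpolation=cv2.INTER_CUBIC))
p,d=vision.camera('top');cv2.imwrite('pics/t11.png',cv2.resize(p[180:280,330:450],(720,600),interpolation=cv2.INTER_CUBIC))
p,d=vision.camera('scene');cv2.imwrite('pics/s11.png',p)
```

```text
17.8833 [ 0.48300709 -0.24051737  0.0753822 ] [-2.8  5.5 18.5] [1.11  0.473 0.38 ] 0.412877993658185 0.09390047416145121 -1.8475934498920212
```

View pics/w11.png

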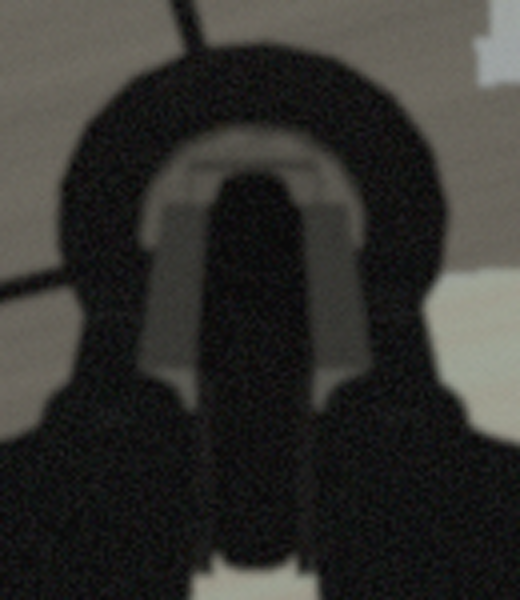

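View pics/s11.png

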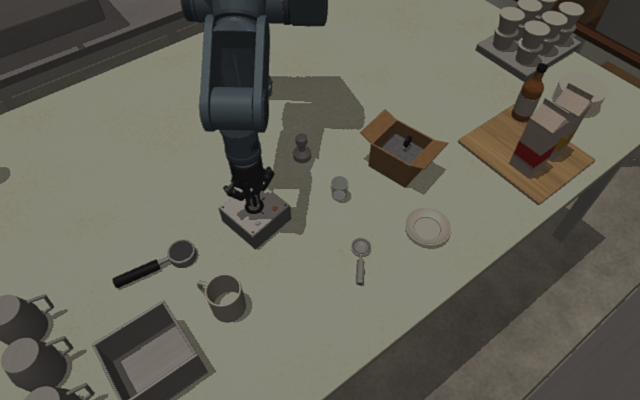

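Torque now rises steeply (0.22 → 0.38 Nm over 0.07 rad, above the 0.23 Nm spring), so the plug is on its stop. The scene shows both flaps out, the round key in the carton and the bystanders in place. I'll hold briefly and check that it's steady and look at the lamps.

play_rows:
  steps:
    - [[0,0,0,0,0,0.01,0],[0,0,0,0,0,0,0],[0,0,0,0,0,0,0],[0,0,0,0,0,0,0],[0,0,0,0,0,0,0],[0,0,0,0,0,0,0]]

```text
clock: 18.53
eef_pos: [0.483, -0.2405, 0.0754]
ee_rot: [[0.993, -0.115, 0.002], [-0.115, -0.993, -0.001], [0.002, 0.001, -1.0]]
contact_force: [-2.4, 5.7, 20.5]
width: 0.09
```

Run:
```python
from h import *
o=env.get_obs();print(o['clock'],o['eef_pos'],o['contact_force'].round(1),o['ft_torque'].round(3),o['effort'][5],o['width'],np.arctan2(o['ee_rot'][1,1],o['ee_rot'][0,1])-.1715)
p,d=vision.camera('wrist');cv2.imwrite('pics/w12.png',p)
```

```text
18.5333 [ 0.48299517 -0.24049981  0.07536974] [-2.4  5.7 20.5] [1.067 0.519 0.426] 0.4461946338415146 0.09031402740597948 -1.857197059983681
```

View pics/w12.png

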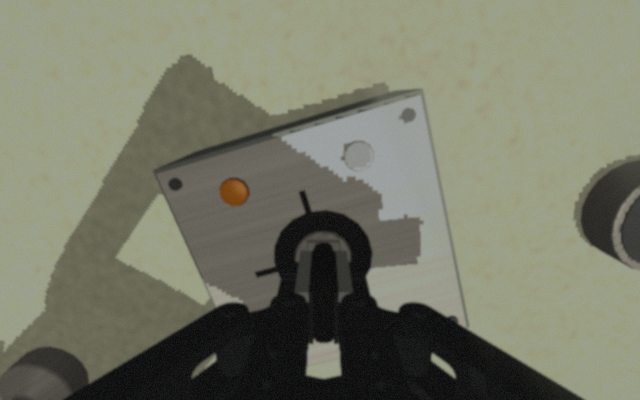

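View pics/t11.png

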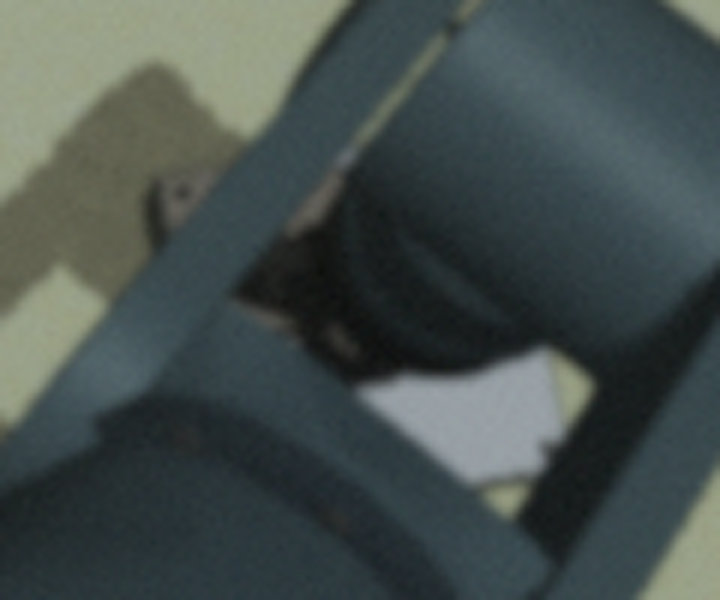

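Run:
```python
from workcell import env
print(env.hand_in()); o=env.get_obs();print(o['clock'],o['eef_pos'],o['ft_torque'].round(2),o['width'])
```

```text
the job is handed in; nothing more can be done
None
the job is handed in; nothing more can be done
```

I folded both flaps out, took the flat key, pushed it home with small wiggles, turned it clockwise to the stop and handed in at about 18.6 s with the gripper still holding it turned.

**Last checks:**
- **Flaps:** both measured at about 2.75 rad, well past upright.
- **Round key and bystanders:** the last scene view showed the round key still in the carton and nothing else moved.
- **Key home:** the tool stopped at z 0.0754 m, against a predicted home height of 0.0755 m. Commanding 3 mm more gave only 0.3 mm of travel and 26 N.
- **At the stop:** the tool had turned 1.86 rad, which is the quarter turn plus the blade's play and some overdrive. The torque climbed from 0.22 to 0.43 Nm over the last 0.08 rad, above the spring's 0.23 Nm. The final pose was steady under about 20 N of downward press, with no visible slip in the grip.

**What I could not confirm:**
- **Plug angle:** the gripper hid the plug, so its angle comes from the torque and the tool's turn.
- **Torque mid-turn:** readings were uneven, 0.17 Nm at 0.76 rad and 0.15 Nm at 1.6 rad, where the spring should have made them rise. I put this down to friction under the downward press.
- **Lamps:** neither lens changed visibly, so they gave no confirmation either way.

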